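Wavelength check of a bench spectrophotometer

TASK

Check the spectrophotometer's wavelength: take the longer of the two tubular standards from the rack, lower it (do not drop it) into the V-groove of the open sample compartment and slide it along the groove until its end touches the end stop. Then shut the lid fully, and with the lid shut turn the wavelength dial clockwise until its white line points at the long arrow-headed index mark on the deck. Leave the short standard, the bottle and the pipette-tip box where they are.

Things in the scene. Friction and masses are not known exactly. Their poses are not given: they have to be found in the camera images.
- standard_long_center (a point): Centre of the long standard, the one to use: an aluminium cylinder 100 mm long, 30 mm in diameter, about 0.16 kg, both ends alike (dark band, glass window). The point's x axis runs along the cylinder. It starts lying level on the rack, its axis 45 mm above the bench, parallel to the short one and 80 mm from it; either may be the nearer to the robot.
- standard_short_center (a point): Centre of the short standard, not to be moved: same look and diameter (30 mm) but only 60 mm long, in the other place of the same rack. Its x axis runs along the cylinder.
- rack: Fixed grey rack of the two standards: base plate 165 (x) x 112 (y) x 20 mm high, origin at the middle of its underside. Each standard lies along the rack's y at x = -40 or +40 mm, on two ridges 100 mm long whose tops are 32 mm above the bench and which end 13 mm either side of its axis, inside its 15 mm radius.
- spectro: The spectrophotometer, a fixed off-white case 400 mm wide (y), 320 mm deep (x), its flat deck 150 mm above the bench, a sloping front panel towards the robot. Origin at the middle of its underside, on the bench; x from its front to its rear, y to its left, z up. The compartment is in the left part of the deck, the dial in the right part.
- groove_stop (a point): Point on the end stop's face, on the axis line of a seated standard, 127 mm above the bench; axes as the instrument's. The level V-groove runs from here 135 mm towards -y. A standard seated and touching the stop has its centre at (0, -50 mm, 0) here. The stop is an aluminium plate 42 mm wide at the groove's left (+y) end, its top 19 mm above the seated axis.
- groove_mid (a point): Middle of the 90-degree V-groove, on the seated axis; axes as the instrument's, groove along y. Its sides end 10 mm below the seated axis and are 27 mm wide over all, less than the standard, so fingers pass beside it; compartment floor 42 mm below the axis, deck 23 mm above. The opening reaches 70 mm to either side in x, and from -77 to +82 mm in y.
- lid (a joint): Angle of the compartment lid in rad: 0 fully shut, 1.55 to 1.85 (standing up) at the start, at most 1.95. The hinge is stiff: the lid stays where it is left and must be pushed all the way down (1 to 2 N at its free edge, less near shut).
- lid_hinge (a point): Middle of the lid's hinge line (along the instrument's x), at the compartment's right-hand (-y) edge, deck height 150 mm; axes as the instrument's. Shut, the lid lies to +y of it; open, it stands up, leaning a little to -y. Lid plate 164 mm along the hinge, 174 mm out from it, its outer face 12 mm off the hinge plane, with a 60 mm wide finger lip reaching 11 mm farther.
- lid_edge (a point): Point on the lid's outer (upper when shut) face, in the middle of its free edge, 174 mm from the hinge. It moves with the lid; its z axis is the outer face's normal.
- dial (a joint): Angle of the wavelength dial in rad, growing clockwise seen from above; range 0 to 4.2, starts between 0.9 and 1.7. The white line points at the index mark at 2.40. It turns with light friction (0.06 N m) and stays where it is left.
- dial_grip (a point): On the vertical axis of the wavelength dial, half-way up its grip, 21 mm above the deck. Black round fluted grip, 44 mm in diameter, from 7 to 34 mm above the deck, on a 72 mm skirt 7 mm high that turns with it; a white line on the grip's top and on the skirt points outward. It stands 120 mm to the right (-y) of the lid hinge.
- index_mark (a point): Inner end of the long index mark with the arrow-head, printed on the deck 40 mm from the dial's axis (the other marks round the dial are short thin ticks). When set, the white line points from the dial's axis to this point.
- bottle: Reagent bottle standing on the bench to the right of the instrument, not to be disturbed: 70 mm in diameter, 170 mm high, blue cap; origin at the middle of its base.
- tip_box: Pipette-tip box on the bench beyond the rack, not to be disturbed: 85 x 122 x 67 mm high; origin at the middle of its base.
There are look-alikes about, which are no part of the job. What is shaped like the part that bears standard_long_center but turquoise is not meant.

How it is judged:
By the outcome, as a careful person would: the job done as asked, in the order asked, and still so for the second after the job is handed in, with the robot touching nothing.
It also fails if it takes over 64 s, if anything falls off the work surface, if the arm or the gripper's body presses on something with over 40 N, if the wrist force passes 120 N, or if a joint passes its speed limit or range.

ROBOT

A 6-joint arm with a two-finger parallel gripper is mounted at the origin on the work surface. World frame = base frame: x ahead of the robot, y to its left, z up, the work surface at z = 0. Lengths are in m, angles in degrees, forces in N, time in s.
With the tool pointing down it reaches from about 0.375 to 0.9 m from the base axis. Payload 3.1 kg.
Tool frame: the origin (TCP) lies at the very end of the fingers, on their centre line; the grasp point (between the pads) lies 19 mm behind it; z points along the fingers, y is the line along which they close (so a half turn about z gives the same grasp; the last joint's range is limited). The gripper opens to 87 mm and grips with 3 to 60 N. Pads are 19 mm wide; open, the fingers measure 117 mm over their backs; the gripper's body (75 mm by 190 mm) begins 51 mm behind the grasp point.
Start: joints at [-74.456, 30.224, 82.088, -0, 67.689, -10.227], TCP at [0.272, -0.563, 0.223] pointing down, gripper open.
Joint ranges: [-176.69, 176.69], [-43.24, 126.21], [12.49, 139.97], [-82, 262], [0, 151.66], [-163.58, 163.58]. Speed limits (degrees/s): [159.86, 159.86, 180, 180, 180, 180].

INTERFACE

Orientations are given as a 3x3 rotation matrix whose columns are the frame's x, y, z axes.
In Python, from rig import bot, imaging gives the robot as it stands.
- The arm moves only by the tool drive_tool, never from a script. Its argument "deltas" is text: rows parted by semicolons, each of 5 numbers parted by spaces: the finger opening in mm, from 0 to 87, then the shift along the world's x, y, z in mm, then the turn about the world's z in rad. In form: jaw dx dy dz twist; .... A call has 1 to 12 rows; each row is the pose to reach, as a shift and turn from the pose commanded when the call began; what a row does not reach only later rows make up. A row lasts 1/10 s, in which the tool goes at most 50 mm and 8.59 degrees, less where a joint would pass 70% of its speed; a pose out of reach is approached as far as the arm can. A call with a gripper value outside its range is refused whole. The fingers move at their own pace and stop on an object; the grip force is fixed at half the most. Time passes only in rows, so rows that repeat a pose let the fingers close. It gives the time, the measured TCP pose, the force, the opening and the grip force at its end, in the units of the state.
- bot.read_state(): the state, without advancing time (a new reading comes with each control period).
- imaging.capture(name): name is "scene" or "top"; returns the picture (400x640x3 uint8, red, green, blue); there is no depth.
- imaging.camera_model(name): a dict with "fx", "fy", "cx", "cy" (pixels), "T" (4x4, takes a point from camera to world coordinates). Camera axes: x right, y down, z forward; pixel columns grow to the right and rows downward; lengths in m; the calibration is good to about 2 mm. A picture is of the moment at which its call begins. camera_model takes no time and is no camera call.
- bot.hand_in(): hands the job in; it is judged then, once.
The state is a dict: "time_s": time; "joint_positions": joint angles; "qvel": joint speeds; "tau": joint torques, N m; "position": TCP position; "tcp_rot": TCP orientation; "force": force on the tool from outside, world axes, zero at the start; "moment": the same for the moment, N m; "opening": opening from 0.0 (shut) to 1.0 (fully open); "grasp_force": force on a finger pad.
Only numpy, scipy, OpenCV 4.12 (cv2) and the standard library are available. Lean on these libraries where they do the work, as an engineer would, in place of code of your own. Each camera call takes 0.05 s, during which the arm holds its last target. There are 200 camera calls.

## Working session

There is one attempt and no reset: what is moved stays moved. The work goes in short steps, Python scripts to look and compute and a tool call to move; the robot and the scene stay as the last step left them, time stands still between calls to the robot, and variables do not carry over. Pictures are saved under pics/ and viewed, at most 10 in all, crops included, and the job is handed in when it is done.

Besides the shell and the picture viewer there is one more tool, called after "Request:" by a JSON object that holds its "fn" and its "kwargs", one argument or row to a line. drive_tool: Moves the arm, as the interface text tells. Its arguments: {"type":"object","properties":{"deltas":{"type":"string"}},"required":["deltas"]}

```bash
mkdir -p pics; python3 - <<'E'
from rig import bot, imaging
import cv2, numpy as np
for n in("scene","top"):
    im=imaging.capture(n); np.save(f"pics/{n}0.npy",im); cv2.imwrite(f"pics/{n}0.png",im[:,:,::-1])
    m=imaging.camera_model(n); print(n,m["fx"],m["fy"],m["cx"],m["cy"]); print(np.round(m["T"],4).tolist())
s=bot.read_state(); print(s["time_s"],s["position"],np.round(s["tcp_rot"],3).tolist(),s["opening"])
E
```

```text
scene 379.6830069996705 379.6830069996705 319.1218216943226 193.41528738801608
[[-0.3501, 0.809, -0.4721, 1.0317], [0.9367, 0.3024, -0.1764, 0.1453], [0.0, -0.504, -0.8637, 1.0351], [0.0, 0.0, 0.0, 1.0]]
top 511.51661312994025 511.51661312994025 321.4544695529094 193.32328818567575
[[-0.0088, -0.9966, 0.0819, 0.4244], [-1.0, 0.0086, -0.0028, -0.0527], [0.0021, -0.0819, -0.9966, 1.7565], [0.0, 0.0, 0.0, 1.0]]
0.1 [ 0.27159581 -0.56216883  0.22168594] [[0.901, 0.435, -0.001], [0.435, -0.901, 0.002], [0.0, -0.002, -1.0]] 0.9969650460152726
```

View pics/scene0.png

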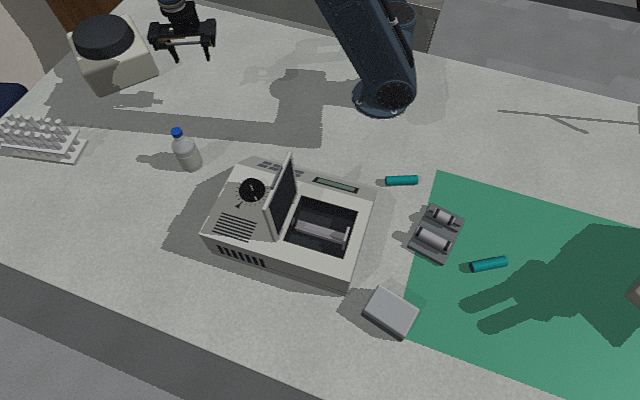

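View pics/top0.png

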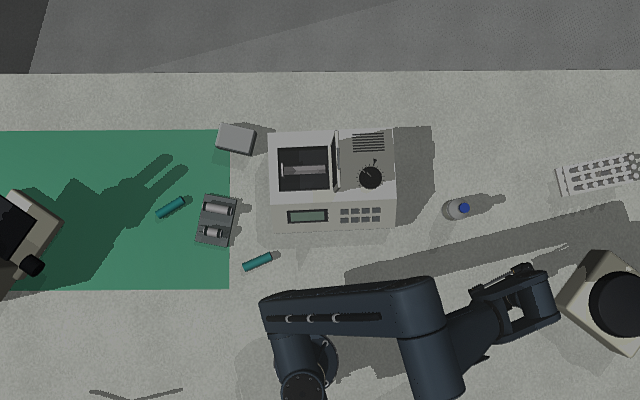

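The long standard lies at top pixel (218,209), farther from the robot, and the short one at (213,231). The compartment is around (303,168), the lid stands at x≈337, and the dial is at (371,177). I'll crop in for detail.

```bash
python3 - <<'E'
import cv2, numpy as np
t=cv2.imread("pics/top0.png"); s=cv2.imread("pics/scene0.png")
cv2.imwrite("pics/tc.png",cv2.resize(t[115:255,190:410],None,fx=3.6,fy=3.6,interpolation=cv2.INTER_CUBIC))
cv2.imwrite("pics/sc.png",cv2.resize(s[145:295,200:475],None,fx=2.9,fy=2.9,interpolation=cv2.INTER_CUBIC))
E
```

```text
(no output)
```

View pics/tc.png

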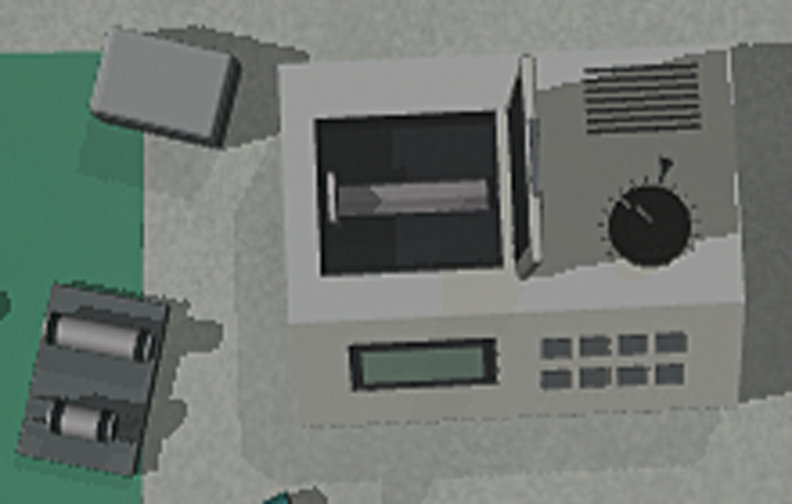

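View pics/sc.png

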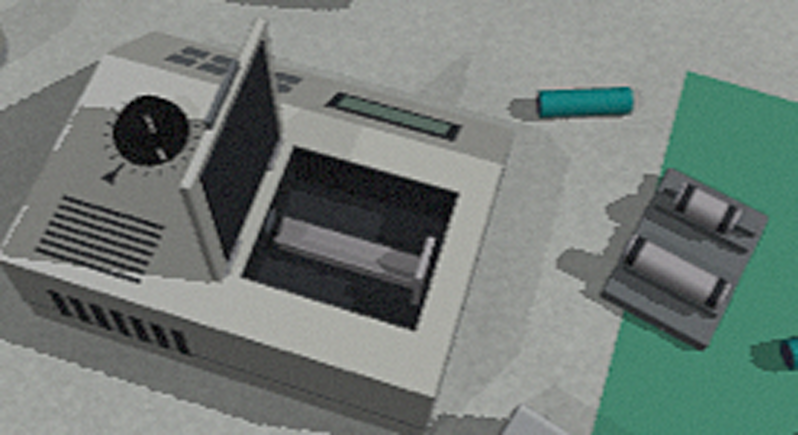

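```bash
cat > h.py <<'E'
import cv2, numpy as np
from rig import bot, imaging
def ray(n,uv,z):
    m=imaging.camera_model(n); uv=np.atleast_2d(np.float64(uv)); T=np.array(m["T"])
    d=np.c_[(uv[:,0]-m["cx"])/m["fx"],(uv[:,1]-m["cy"])/m["fy"],np.ones(len(uv))]@T[:3,:3].T
    o=T[:3,3]; return (o+d*((z-o[2])/d[:,2])[:,None])[:,:2]
def blobs(mask,box):
    x0,y0,x1,y1=box; m=np.zeros_like(mask); m[y0:y1,x0:x1]=mask[y0:y1,x0:x1]
    c,_=cv2.findContours(m,cv2.RETR_EXTERNAL,cv2.CHAIN_APPROX_NONE)
    return sorted([k for k in c],key=cv2.contourArea,reverse=True)
E
python3 - <<'E'
from h import *
R=lambda a:np.round(a,4).tolist()
def rect(n,c,z):
    r=cv2.minAreaRect((ray(n,c[:,0],z)*1000).astype(np.float32)); return np.round(r[0],1),np.round(r[1],1),round(r[2],1)
g={n:cv2.cvtColor(np.load(f"pics/{n}0.npy"),cv2.COLOR_RGB2GRAY) for n in("top","scene")}
boxes={"top":dict(std=(202,196,236,243),open=(272,140,331,196),dial=(355,160,388,192)),
       "scene":dict(std=(410,200,462,258),open=(280,190,362,262),dial=(236,175,270,206))}
for n in g:
    b=boxes[n]
    for t in(120,140):
        for c in blobs((g[n]>t).astype(np.uint8),b["std"])[:2]: print(n,"std",t,rect(n,c,.045))
    c=blobs((g[n]<70).astype(np.uint8),b["open"])[0]; print(n,"open",rect(n,c,.15))
    c=blobs((g[n]<60).astype(np.uint8),b["dial"])[0]; (p,r)=cv2.minEnclosingCircle((ray(n,c[:,0],.157)*1000).astype(np.float32)); print(n,"dial",p,r, rect(n,c,.157))
cr=lambda u,v:[190+(u+.5)/3.6-.5,115+(v+.5)/3.6-.5]
sc=lambda u,v:[200+(u+.5)/2.9-.5,145+(v+.5)/2.9-.5]
print("open crn top",R(ray("top",[cr(315,119),cr(497,110),cr(503,268),cr(321,275)],.15)))
print("open crn sc",R(ray("scene",[sc(295,149),sc(459,195),sc(416,329),sc(242,277)],.15)))
print("idx top",R(ray("top",[cr(663,182),cr(667,160)],.15)),"sc",R(ray("scene",[sc(124,167),sc(110,180)],.15)))
print("line top grip/tip",R(ray("top",[cr(650,220)],.184)),R(ray("top",[cr(625,200)],.157)))
print("std ends top",R(ray("top",[cr(50,330),cr(151,347)],.045)),"sc",R(ray("scene",[sc(631,247),sc(722,292)],.045)))
print("stop top",R(ray("top",[cr(332,172),cr(336,222)],.146)),"sc",R(ray("scene",[sc(432,238),sc(418,290)],.146)))
print("lid edge top",R(ray("top",[cr(530,56),cr(532,272)],.32)))
E
```

```text
top std 120 (array([517.4, 295.5]), array([71.3, 17. ]), 78.2)
top std 120 (array([438.4, 310.7]), array([31.4, 16.9]), 80.1)
top std 140 (array([517.2, 295.9]), array([70.6,  9.8]), 78.2)
top std 140 (array([438.6, 310.3]), array([30.8, 10.3]), 81.4)
top open (array([6.371e+02, 5.000e-01]), array([138.2, 158.8]), 2.3)
top dial (604.802734375, -210.33827209472656) 36.430442810058594 (array([ 604.6, -210.4]), array([69.3, 66.6]), 89.1)
scene std 120 (array([511.1, 295.3]), array([73.7, 22.3]), 78.9)
scene std 120 (array([430.3, 236.3]), array([47. , 59.5]), 20.5)
scene std 140 (array([430.3, 236.3]), array([47. , 59.5]), 20.5)
scene std 140 (array([509.2, 295.7]), array([71.4, 16. ]), 80.0)
scene open (array([635.4,   1.8]), array([138.3, 156.7]), 2.3)
scene dial (603.411865234375, -208.60671997070312) 37.830318450927734 (array([ 604.9, -208.4]), array([70.5, 69.6]), 73.7)
open crn top [[0.703, 0.0821], [0.7097, -0.0784], [0.5697, -0.0823], [0.5649, 0.0771]]
open crn sc [[0.5722, -0.0772], [0.5648, 0.0797], [0.6995, 0.0841], [0.7073, -0.0726]]
idx top [[0.6444, -0.2238], [0.6639, -0.2277]] sc [[0.6449, -0.2172], [0.6616, -0.2231]]
line top grip/tip [[0.6069, -0.2084]] [[0.6278, -0.1895]]
std ends top [[0.5249, 0.3377], [0.5083, 0.2437]] sc [[0.5052, 0.2481], [0.5212, 0.3412]]
stop top [[0.6563, 0.0675], [0.6119, 0.0641]] sc [[0.6122, 0.0699], [0.6636, 0.0741]]
lid edge top [[0.7224, -0.1022], [0.551, -0.1018]]
```

Instrument yaw is about +2.3° and groove_mid is about (0.636, -0.001). The dial is about (0.605, -0.210), and the long standard is about (0.515, 0.2945) with its axis at 79°. Moving above the long standard.

Request:
{"fn": "drive_tool", "kwargs": {
  "deltas": "60 14 48 10 0.08; 60 28 96 20 0.16; 60 42 144 20 0.24; 60 56 192 20 0.32; 60 70 240 20 0.4; 60 84 288 20 0.48; 60 98 336 20 0.56; 60 112 384 20 0.64; 60 126 432 20 0.72; 60 140 480 20 0.8; 60 154 528 20 0.88; 60 168 576 20 0.929"
}}

```text
time_s: 1.3
position: [0.4392, 0.0134, 0.2425]
tcp_rot: [[0.188, 0.982, -0.0], [0.982, -0.188, -0.0], [-0.0, -0.0, -1.0]]
force: [2.0, -0.8, 0.5]
opening: 0.689
grasp_force: 0.0
```

Request:
{"fn": "drive_tool", "kwargs": {
  "deltas": "60 14 48 -10 0; 60 28 96 -20 0; 60 42 144 -30 0; 60 56 192 -50 0; 60 70 240 -70 0; 60 75 280 -90 0; 60 75 280 -100 0; 60 75 280 -100 0"
}}

```text
time_s: 2.1
position: [0.5121, 0.2918, 0.14]
tcp_rot: [[0.188, 0.982, -0.005], [0.982, -0.188, -0.002], [-0.003, -0.005, -1.0]]
force: [-0.2, -0.3, 0.1]
opening: 0.689
grasp_force: 0.0
```

```bash
python3 - <<'E'
from h import *
s=bot.read_state(); print(s["time_s"],s["position"],np.round(s["tcp_rot"],3).tolist(),s["opening"]*87,s["force"])
E
```

```text
2.1 [0.51211873 0.29177827 0.13995359] [[0.188, 0.982, -0.005], [0.982, -0.188, -0.002], [-0.003, -0.005, -1.0]] 59.98485577699076 [-0.19986564 -0.28017085  0.12183825]
```

Request:
{"fn": "drive_tool", "kwargs": {
  "deltas": "60 1 2 -30 0; 60 1 2 -60 0; 60 1 2 -90 0; 60 1 2 -105 0; 60 1 2 -110 0; 60 1 2 -110 0; 60 1 2 -110 0"
}}

```text
time_s: 2.8
position: [0.5163, 0.2933, 0.0339]
tcp_rot: [[0.191, 0.982, 0.002], [0.982, -0.191, 0.001], [0.001, 0.002, -1.0]]
force: [-0.3, -0.5, 0.6]
opening: 0.691
grasp_force: 0.0
```

Request:
{"fn": "drive_tool", "kwargs": {
  "deltas": "60 0 0 -3 0; 60 0 0 -6 0; 40 0 0 -6 0; 20 0 0 -6 0; 20 0 0 -6 0; 20 0 0 -6 0; 20 0 0 -6 0; 20 0 0 -6 0; 20 0 0 -6 0"
}}

```text
time_s: 3.7
position: [0.5165, 0.2935, 0.0269]
tcp_rot: [[0.191, 0.982, 0.002], [0.982, -0.191, 0.001], [0.001, 0.002, -1.0]]
force: [3.0, -0.1, 0.4]
opening: 0.333
grasp_force: 30.0
```

Request:
{"fn": "drive_tool", "kwargs": {
  "deltas": "20 0 0 30 0; 20 0 0 70 0; 20 0 0 110 0; 20 5 -20 150 0.04; 20 20 -50 190 0.08; 20 35 -90 213 0.12; 20 50 -130 213 0.16; 20 70 -170 213 0.2; 20 90 -210 213 0.232; 20 110 -245 213 0.232; 20 120 -275 213 0.232; 20 120 -285 213 0.232"
}}

```text
time_s: 4.9
position: [0.6356, 0.0052, 0.2385]
tcp_rot: [[-0.037, 0.999, -0.002], [0.999, 0.037, -0.0], [-0.0, -0.002, -1.0]]
force: [0.0, 0.8, -1.4]
opening: 0.332
grasp_force: 30.0
```

```bash
python3 - <<'E'
from h import *
s=bot.read_state(); print(s["time_s"],s["position"],np.round(s["tcp_rot"],3).tolist(),s["opening"]*87,s["force"])
a=imaging.capture("top");b=imaging.capture("scene"); np.save("pics/t1.npy",a);np.save("pics/s1.npy",b)
A=cv2.resize(a[110:260,190:420],(800,522),interpolation=2)[:300]; B=cv2.resize(b[130:280,220:480],(800,461),interpolation=2)[:300]
A=cv2.resize(a[120:220,240:400],(400,250),interpolation=2); 
B=cv2.resize(b[130:280,230:430],(800,600),interpolation=2)
cv2.imwrite("pics/s1.png",B[:,:,::-1])
E
```

```text
4.9 [0.63557651 0.00515623 0.23849435] [[-0.037, 0.999, -0.002], [0.999, 0.037, -0.0], [-0.0, -0.002, -1.0]] 28.894235148112017 [ 0.01978306  0.75513854 -1.40604913]
```

View pics/s1.png

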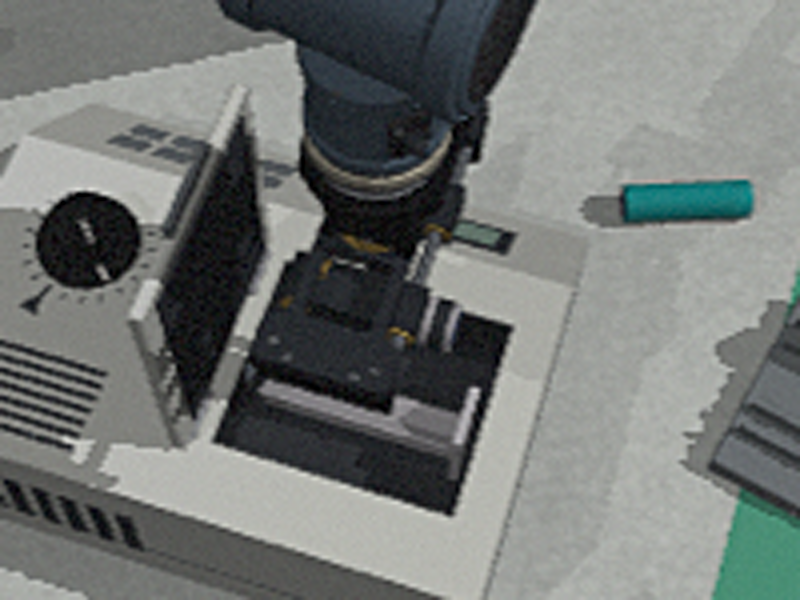

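The standard hangs level, its +y end at crop (461,333), and there is clearance to the lid. I'll find where that end is in the world.

```bash
python3 - <<'E'
from h import *
print(ray("scene",[[230+461.5/4,130+333/4],[230+455/4,130+320/4],[230+462/4,130+345/4]],.2575))
E
```

```text
[[0.63495323 0.06158425]
 [0.62825672 0.05538378]
 [0.64218021 0.06430405]]
```

Request:
{"fn": "drive_tool", "kwargs": {
  "deltas": "20 0 -6 -20 0; 20 0 -12 -50 0; 20 0 -12 -80 0; 20 0 -12 -100 0; 20 0 -12 -112 0; 20 0 -12 -118 0; 20 0 -12 -122 0; 20 0 -12 -122 0; 20 0 -12 -122 0"
}}

```text
time_s: 5.9
position: [0.6359, -0.0036, 0.1186]
tcp_rot: [[-0.04, 0.999, 0.002], [0.999, 0.04, -0.0], [-0.0, 0.002, -1.0]]
force: [0.4, 0.1, -0.9]
opening: 0.338
grasp_force: 30.0
```

Request:
{"fn": "drive_tool", "kwargs": {
  "deltas": "20 0 0 -1 0; 20 0 0 -2 0; 20 0 0 -3 0; 20 0 0 -4 0; 20 0 0 -5 0; 20 0 0 -5 0"
}}

```text
time_s: 6.5
position: [0.6351, -0.0037, 0.1123]
tcp_rot: [[-0.04, 0.999, -0.0], [0.999, 0.04, 0.0], [0.0, -0.0, -1.0]]
force: [-0.3, -0.1, -1.6]
opening: 0.335
grasp_force: 30.0
```

Request:
{"fn": "drive_tool", "kwargs": {
  "deltas": "20 0 0 -1 0; 20 0 0 -2 0; 20 0 0 -3 0; 20 0 0 -3 0; 20 0 0 -3 0"
}}

```text
time_s: 7.0
position: [0.6354, -0.0037, 0.1096]
tcp_rot: [[-0.04, 0.999, 0.0], [0.999, 0.04, -0.0], [-0.0, 0.0, -1.0]]
force: [0.6, 0.3, -0.5]
opening: 0.338
grasp_force: 30.0
```

Request:
{"fn": "drive_tool", "kwargs": {
  "deltas": "20 0 0 -1 0; 20 0 0 -2 0; 20 0 0 -2 0; 20 0 0 -2 0"
}}

```text
time_s: 7.4
position: [0.6359, -0.0038, 0.1091]
tcp_rot: [[-0.04, 0.999, 0.002], [0.999, 0.04, -0.0], [-0.001, 0.002, -1.0]]
force: [-0.5, 0.1, 6.0]
opening: 0.334
grasp_force: 30.0
```

Contact: it is seated at the expected height. Next I slide it toward the stop.

Request:
{"fn": "drive_tool", "kwargs": {
  "deltas": "20 0 2 0 0; 20 0 4 0 0; 20 0 6 0 0; 20 0 8 0 0; 20 0 9 0 0; 20 0 9 0 0"
}}

```text
time_s: 8.0
position: [0.6356, 0.0033, 0.1091]
tcp_rot: [[-0.041, 0.999, 0.001], [0.999, 0.041, -0.004], [-0.004, 0.001, -1.0]]
force: [-2.0, -5.1, 6.1]
opening: 0.336
grasp_force: 30.0
```

Request:
{"fn": "drive_tool", "kwargs": {
  "deltas": "20 0 1 0 0; 20 0 2 0 0; 20 0 3 0 0; 20 0 3 0 0"
}}

```text
time_s: 8.4
position: [0.6355, 0.0062, 0.1091]
tcp_rot: [[-0.041, 0.999, 0.001], [0.999, 0.041, -0.004], [-0.004, 0.001, -1.0]]
force: [-2.3, -5.7, 5.8]
opening: 0.339
grasp_force: 30.0
```

Request:
{"fn": "drive_tool", "kwargs": {
  "deltas": "20 0 1 0 0; 20 0 2 0 0; 20 0 3 0 0; 20 0 3 0 0"
}}

```text
time_s: 8.8
position: [0.6354, 0.0091, 0.1091]
tcp_rot: [[-0.041, 0.999, 0.001], [0.999, 0.041, -0.004], [-0.004, 0.0, -1.0]]
force: [-1.6, -6.1, 5.9]
opening: 0.337
grasp_force: 30.0
```

Request:
{"fn": "drive_tool", "kwargs": {
  "deltas": "20 0 1 0 0; 20 0 2 0 0; 20 0 3 0 0; 20 0 3 0 0"
}}

```text
time_s: 9.2
position: [0.6352, 0.0121, 0.109]
tcp_rot: [[-0.041, 0.999, 0.0], [0.999, 0.041, -0.004], [-0.004, 0.0, -1.0]]
force: [-2.6, -5.3, 7.0]
opening: 0.34
grasp_force: 30.0
```

Request:
{"fn": "drive_tool", "kwargs": {
  "deltas": "20 0 1 0 0; 20 0 2 0 0; 20 0 3 0 0; 20 0 3 0 0"
}}

```text
time_s: 9.6
position: [0.6351, 0.0151, 0.109]
tcp_rot: [[-0.041, 0.999, 0.0], [0.999, 0.041, -0.004], [-0.004, -0.0, -1.0]]
force: [-4.0, -6.2, 7.4]
opening: 0.336
grasp_force: 30.0
```

Request:
{"fn": "drive_tool", "kwargs": {
  "deltas": "20 0 1 0 0; 20 0 2 0 0; 20 0 2 0 0"
}}

```text
time_s: 9.9
position: [0.6351, 0.0162, 0.109]
tcp_rot: [[-0.041, 0.999, -0.0], [0.999, 0.041, -0.005], [-0.005, -0.0, -1.0]]
force: [-2.9, -8.0, 6.7]
opening: 0.34
grasp_force: 30.0
```

Request:
{"fn": "drive_tool", "kwargs": {
  "deltas": "20 0 2 0 0; 20 0 2 0 0; 20 0 2 0 0"
}}

```text
time_s: 10.2
position: [0.6351, 0.0162, 0.1091]
tcp_rot: [[-0.042, 0.999, -0.0], [0.999, 0.042, -0.008], [-0.008, -0.001, -1.0]]
force: [-3.8, -12.2, 7.0]
opening: 0.337
grasp_force: 30.0
```

It has stopped hard against the end stop. Easing off, releasing and lifting.

Request:
{"fn": "drive_tool", "kwargs": {
  "deltas": "20 0 -2 1 0; 20 0 -2 1 0; 50 0 -2 1 0; 50 0 -2 1 0; 50 0 -2 1 0; 50 0 -2 1 0; 50 0 -2 10 0; 50 0 -2 30 0; 50 0 -2 70 0; 50 0 -2 110 0; 50 0 -2 150 0; 50 0 -2 190 0"
}}

```text
time_s: 11.4
position: [0.635, 0.0196, 0.2999]
tcp_rot: [[-0.04, 0.999, 0.001], [0.999, 0.04, 0.0], [0.0, 0.001, -1.0]]
force: [0.2, -0.3, -0.2]
opening: 0.574
grasp_force: 0.0
```

Request:
{"fn": "drive_tool", "kwargs": {
  "deltas": "10 -40 -10 30 0; 0 -80 -20 60 0; 0 -120 -30 80 0; 0 -150 -60 80 0; 0 -160 -100 80 0; 0 -160 -140 80 0; 0 -160 -180 80 0; 0 -130 -210 80 0; 0 -90 -215 80 0; 0 -45 -215 80 0; 0 -5 -215 80 0; 0 0 -215 80 0"
}}

```text
time_s: 12.6
position: [0.6387, -0.1954, 0.3765]
tcp_rot: [[-0.042, 0.999, 0.002], [0.999, 0.042, 0.0], [0.0, 0.002, -1.0]]
force: [-0.3, -0.1, 0.2]
opening: 0.0
grasp_force: 0.0
```

```bash
python3 - <<'E'
from h import *
a=imaging.capture("top");b=imaging.capture("scene"); np.save("pics/t2.npy",a);np.save("pics/s2.npy",b)
A=cv2.resize(a[125:205,265:345],(400,400),interpolation=2); B=cv2.resize(b[170:270,260:360],(400,400),interpolation=2)
cv2.imwrite("pics/c2.png",np.hstack([A,B])[:,:,::-1])
E
```

```text
(no output)
```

View pics/c2.png

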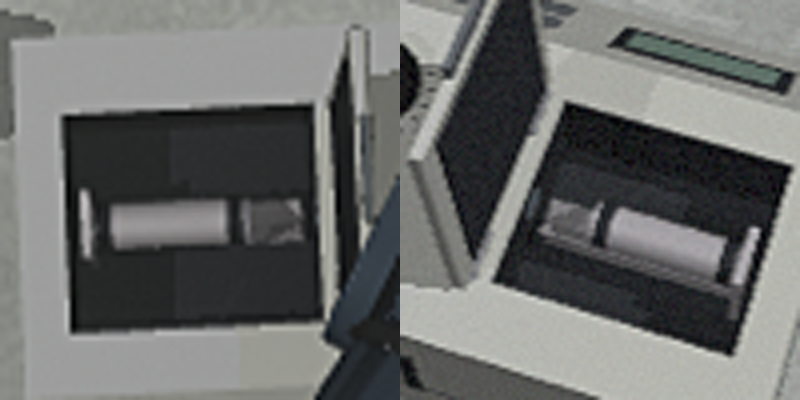

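The standard is seated in the groove with its end against the stop plate (left crop x≈95, right crop ≈(730,260)). Next I push the lid over from its outer side with closed fingers.

Request:
{"fn": "drive_tool", "kwargs": {
  "deltas": "0 0 0 -40 0; 0 0 20 -72 0; 0 0 45 -72 0; 0 0 60 -72 0; 0 0 75 -72 0; 0 0 87 -72 0; 0 0 98 -72 0; 0 0 111 -72 0; 0 0 126 -74 0; 0 -2 142 -78 0; 0 -2 153 -82 0; 0 -3 164 -86 0"
}}

```text
time_s: 13.9
position: [0.6325, -0.0304, 0.2911]
tcp_rot: [[-0.041, 0.999, 0.001], [0.999, 0.041, 0.0], [0.0, 0.001, -1.0]]
force: [1.5, -1.2, -0.6]
opening: 0.007
grasp_force: 0.7
```

Request:
{"fn": "drive_tool", "kwargs": {
  "deltas": "0 0 10 -6 0; 0 0 20 -12 0; 0 0 29 -19 0; 0 0 38 -27 0; 0 0 46 -35 0; 0 0 54 -44 0; 0 0 61 -53 0; 0 0 67 -63 0; 0 0 77 -84 0; 0 0 84 -106 0; 0 0 85 -115 0; 0 0 85 -115 0"
}}

```text
time_s: 15.1
position: [0.6311, 0.0537, 0.1746]
tcp_rot: [[-0.04, 0.999, -0.004], [0.999, 0.04, 0.0], [0.001, -0.004, -1.0]]
force: [-0.3, 0.0, 0.0]
opening: 0.004
grasp_force: 0.0
```

Request:
{"fn": "drive_tool", "kwargs": {
  "deltas": "0 0 0 -4 0; 0 0 0 -8 0; 0 0 0 -12 0; 0 0 0 -14 0; 0 0 0 -14 0; 0 0 0 -14 0"
}}

```text
time_s: 15.7
position: [0.6321, 0.0532, 0.1626]
tcp_rot: [[-0.04, 0.999, -0.0], [0.999, 0.04, -0.0], [-0.0, -0.0, -1.0]]
force: [-0.4, 0.4, 0.5]
opening: 0.005
grasp_force: 0.0
```

Request:
{"fn": "drive_tool", "kwargs": {
  "deltas": "0 0 0 -1 0; 0 0 0 -2 0; 0 0 0 -3 0; 0 0 0 -4 0; 0 0 0 -4 0"
}}

```text
time_s: 16.2
position: [0.6323, 0.0532, 0.1622]
tcp_rot: [[-0.04, 0.999, 0.001], [0.999, 0.04, -0.001], [-0.001, 0.001, -1.0]]
force: [-5.3, -1.0, 16.7]
opening: 0.006
grasp_force: 8.2
```

The lid is shut: 17 N pressing at z=0.162. Next I back off and look at the lid and dial.

Request:
{"fn": "drive_tool", "kwargs": {
  "deltas": "0 0 0 20 0; 0 0 0 60 0; 10 -40 0 100 0; 30 -90 0 120 0; 60 -130 0 120 0; 65 -150 0 120 0; 65 -150 0 120 0"
}}

```text
time_s: 16.9
position: [0.4788, 0.0538, 0.279]
tcp_rot: [[-0.04, 0.999, -0.002], [0.999, 0.04, 0.0], [0.0, -0.002, -1.0]]
force: [0.4, -0.1, 0.4]
opening: 0.376
grasp_force: 0.0
```

```bash
python3 - <<'E'
from h import *
s=bot.read_state(); print(s["time_s"],s["position"])
a=imaging.capture("top");b=imaging.capture("scene"); np.save("pics/t3.npy",a);np.save("pics/s3.npy",b)
A=cv2.resize(a[150:200,350:400],(300,300),interpolation=2); B=cv2.resize(b[160:260,200:380],(500,278),interpolation=2)
C=cv2.resize(b[172:212,230:280],(500,400),interpolation=2)
o=np.zeros((600,800,3),np.uint8); o[:300,:300]=A; o[:278,300:]=B; o[200+0:600,300:]=C; 
cv2.imwrite("pics/c3.png",o[:,:,::-1])
E
```

```text
16.9 [0.47875888 0.05379652 0.27903783]
```

View pics/c3.png

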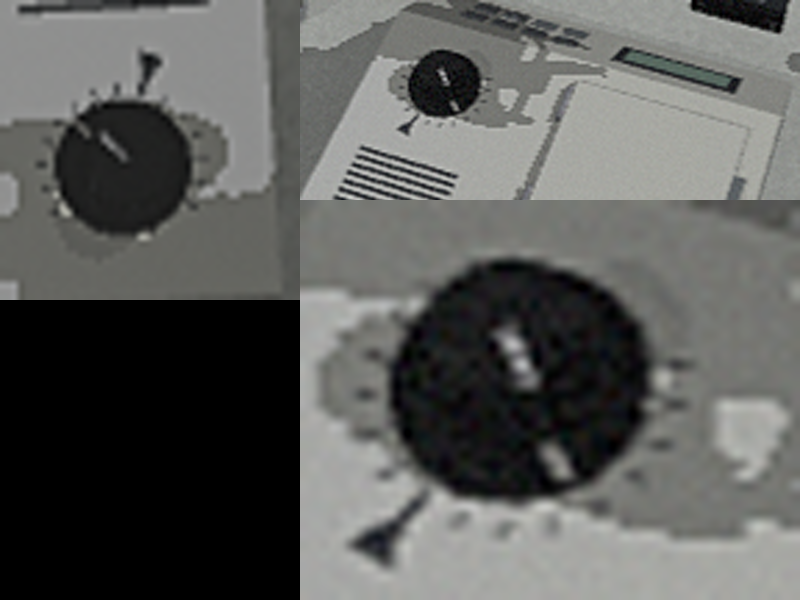

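The lid is flush shut. The dial line points up-left in the top view, with skirt segment (75,117)–(90,135), and the arrow inner end is at (142,93). I'll work out the angles.

```bash
cat >> h.py <<'E'
tp=lambda u,v:[350+(u+.5)/6-.5,150+(v+.5)/6-.5]
sp=lambda u,v:[230+(u-300+.5)/10-.5,172+(v-200+.5)/10-.5]
def ang(n,p,q,z):
    a=ray(n,[p,q],z); d=a[1]-a[0]; return round(np.degrees(np.arctan2(d[1],d[0])),1),np.round(a,4).tolist()
E
python3 - <<'E'
from h import *
print("grip t",ang("top",tp(128,160),tp(101,133),.184),"skirt t",ang("top",tp(91,135),tp(76,117),.157))
print("grip s",ang("scene",sp(500,325),sp(533,387),.184),"skirt s",ang("scene",sp(543,443),sp(573,478),.157))
print("idx t",ang("top",tp(141,93),tp(151,55),.15),"idx s",ang("scene",sp(428,490),sp(373,552),.15))
for n,th in(("t3","top"),("s3","scene")):
    g=cv2.cvtColor(np.load(f"pics/{n}.npy"),cv2.COLOR_RGB2GRAY)
    c=blobs((g<60).astype(np.uint8),(355,165,385,192) if th=="top" else (236,175,268,205))[0]
    w=(ray(th,c[:,0],.157)*1000).astype(np.float32); print(th,cv2.minEnclosingCircle(w),cv2.fitEllipse(w))
E
```

```text
grip t (np.float64(44.1), [[0.6053, -0.2106], [0.6195, -0.1969]]) skirt t (np.float64(38.9), [[0.6218, -0.1942], [0.6314, -0.1864]])
grip s (np.float64(49.1), [[0.6038, -0.2101], [0.618, -0.1938]]) skirt s (np.float64(60.2), [[0.6197, -0.1945], [0.6266, -0.1824]])
idx t (np.float64(-15.6), [[0.6448, -0.2215], [0.665, -0.2271]]) idx s (np.float64(-13.4), [[0.6403, -0.2197], [0.6623, -0.225]])
top ((604.5740966796875, -210.37771606445312), 36.654850006103516) ((604.35546875, -211.18751525878906), (66.41779327392578, 70.16204833984375), 34.83623504638672)
scene ((603.4989013671875, -209.38589477539062), 38.256996154785156) ((604.03662109375, -208.8389892578125), (67.04097747802734, 73.61930847167969), 129.05201721191406)
```

Request:
{"fn": "drive_tool", "kwargs": {
  "deltas": "65 20 -42 0 0; 65 40 -84 0 0; 65 60 -126 0 0; 65 80 -168 0 0; 65 100 -210 -10 0; 65 118 -248 -30 0; 65 125 -264 -60 0; 65 125 -264 -70 0; 65 125 -264 -70 0; 65 125 -264 -70 0"
}}

```text
time_s: 18.0
position: [0.6077, -0.2099, 0.2087]
tcp_rot: [[-0.041, 0.999, 0.0], [0.999, 0.041, 0.0], [0.0, 0.0, -1.0]]
force: [0.6, 0.1, -0.1]
opening: 0.746
grasp_force: 0.0
```

Request:
{"fn": "drive_tool", "kwargs": {
  "deltas": "65 -3 0 -20 0; 65 -3 0 -38 0; 65 -3 0 -45 0; 65 -3 0 -45 0; 30 -3 0 -45 0; 30 -3 0 -45 0; 30 -3 0 -45 0; 30 -3 0 -45 0; 30 -3 0 -45 0"
}}

```text
time_s: 18.9
position: [0.604, -0.2109, 0.1644]
tcp_rot: [[-0.04, 0.999, -0.0], [0.999, 0.04, -0.0], [-0.0, -0.0, -1.0]]
force: [-2.0, -0.2, 5.1]
opening: 0.496
grasp_force: 30.0
```

Request:
{"fn": "drive_tool", "kwargs": {
  "deltas": "30 0 0 0 -0.1; 30 0 0 0 -0.2; 30 0 0 0 -0.3; 30 0 0 0 -0.4; 30 0 0 0 -0.5; 30 0 0 0 -0.6; 30 0 0 0 -0.7; 30 0 0 0 -0.8; 30 0 0 0 -0.9; 30 0 0 0 -1.0; 30 0 0 0 -1.01; 30 0 0 0 -1.01"
}}

```text
time_s: 20.1
position: [0.604, -0.2109, 0.1643]
tcp_rot: [[0.824, 0.566, -0.0], [0.566, -0.824, -0.0], [-0.0, 0.0, -1.0]]
force: [-2.5, 1.4, 5.3]
opening: 0.497
grasp_force: 30.0
```

Request:
{"fn": "drive_tool", "kwargs": {
  "deltas": "65 0 0 0 0; 65 0 0 0 0; 65 0 0 0 0; 65 0 0 20 0; 65 0 0 50 0; 65 -40 30 80 0; 65 -80 70 80 0; 65 -110 110 80 0; 65 -110 160 80 0; 65 -110 210 80 0; 65 -120 260 80 0; 65 -120 260 80 0"
}}

```text
time_s: 21.3
position: [0.4822, 0.0536, 0.2434]
tcp_rot: [[0.822, 0.569, -0.002], [0.569, -0.822, 0.002], [-0.0, -0.002, -1.0]]
force: [0.1, -0.6, -0.5]
opening: 0.743
grasp_force: 0.0
```

```bash
python3 - <<'E'
from h import *
a=imaging.capture("top").astype(float);b=imaging.capture("scene").astype(float)
for i in range(4): a+=imaging.capture("top");b+=imaging.capture("scene")
a/=5;b/=5; np.save("pics/t4.npy",a);np.save("pics/s4.npy",b)
A=cv2.resize(a[150:200,350:400],(400,400),interpolation=2); C=cv2.resize(b[172:212,230:270],(400,400),interpolation=2)
cv2.imwrite("pics/c4.png",np.hstack([A,C])[:,:,::-1])
E
```

```text
[ WARN:0@5.371] global loadsave.cpp:1063 imwrite_ Unsupported depth image for selected encoder is fallbacked to CV_8U.
```

View pics/c4.png

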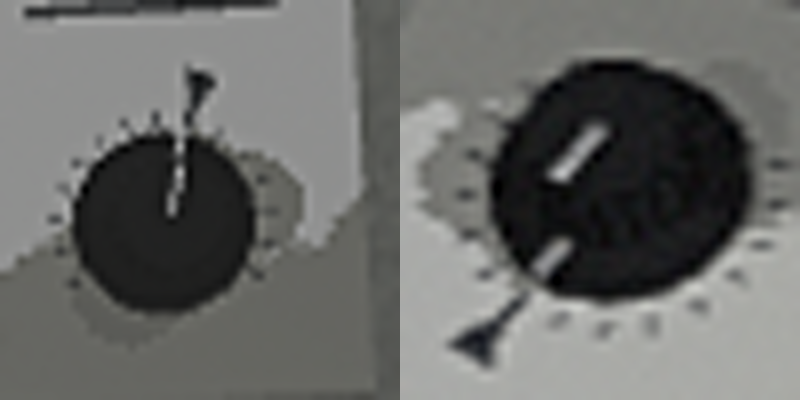

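```bash
python3 - <<'E'
from h import *
S=lambda u,v:[230+(u-400+.5)/10-.5,172+(v+.5)/10-.5]
T=lambda u,v:[350+(u+.5)/8-.5,150+(v+.5)/8-.5]
print("s grip",ang("scene",S(605,125),S(554,180),.184),"skirt",ang("scene",S(568,240),S(537,280),.157),"idx",ang("scene",S(524,296),S(472,352),.15))
print("t grip",ang("top",T(171,214),T(177,176),.184),"skirt",ang("top",T(179,165),T(181,140),.157),"idx",ang("top",T(187,125),T(201,78),.15))
# subpixel blob centroids
b=cv2.cvtColor(np.load("pics/s4.npy").astype(np.float32),cv2.COLOR_RGB2GRAY)
a=cv2.cvtColor(np.load("pics/t4.npy").astype(np.float32),cv2.COLOR_RGB2GRAY)
def cen(g,x0,y0,x1,y1,sgn,th):
    p=g[y0:y1,x0:x1]; w=np.clip(sgn*(p-th),0,None); Y,X=np.mgrid[y0:y1,x0:x1]; return [(w*X).sum()/w.sum(),(w*Y).sum()/w.sum()]
c=np.array([.6043,-.2100])
for n,p,z in(("scene",cen(b,245,183,251,192,1,60),.184),("scene",cen(b,243,195,248,200,1,60),.157),("scene",cen(b,234,202,243,210,-1,100),.15),
             ("top",cen(a,369,172,375,178,1,60),.184),("top",cen(a,371,167,375,171,1,60),.157),("top",cen(a,372,157,378,166,-1,100),.15)):
    w=ray(n,[p],z)[0]; d=w-c; print(n,z,np.round(p,1),np.round(w,4),round(np.degrees(np.arctan2(d[1],d[0])),1))
E
```

```text
s grip (np.float64(-14.4), [[0.6034, -0.2089], [0.6233, -0.214]]) skirt (np.float64(-9.4), [[0.6259, -0.2137], [0.6398, -0.216]]) idx (np.float64(-14.8), [[0.6423, -0.2199], [0.6624, -0.2252]])
t grip (np.float64(-9.9), [[0.6051, -0.2107], [0.6199, -0.2133]]) skirt (np.float64(-5.5), [[0.6276, -0.2169], [0.6375, -0.2178]]) idx (np.float64(-17.4), [[0.6444, -0.221], [0.6632, -0.2269]])
scene 0.184 [247.2 187. ] [ 0.6143 -0.2119] -10.7
scene 0.157 [244.6 197.3] [ 0.6323 -0.2156] -11.3
scene 0.15 [237.9 205.1] [ 0.657  -0.2247] -15.6
top 0.184 [371.4 174. ] [ 0.6124 -0.2123] -15.6
top 0.157 [372. 168.] [ 0.6346 -0.2172] -13.4
top 0.15 [374.2 160.9] [ 0.6579 -0.2253] -15.9
```

It is about 2.7° short, both by the image angles and by the original estimate. I'll re-grip and turn the rest.

Request:
{"fn": "drive_tool", "kwargs": {
  "deltas": "65 10 -50 0 0; 65 10 -100 0 0; 65 10 -150 0 0; 65 40 -190 0 0; 65 80 -230 0 0; 65 120 -260 0 0; 65 120 -260 -10 0; 65 120 -260 -30 0; 65 120 -260 -60 0; 65 120 -260 -78 0; 65 120 -260 -80 0; 65 120 -260 -80 0"
}}

```text
time_s: 23.0
position: [0.6036, -0.2106, 0.163]
tcp_rot: [[0.825, 0.565, -0.001], [0.565, -0.825, 0.001], [-0.001, -0.002, -1.0]]
force: [0.3, 0.7, 1.1]
opening: 0.748
grasp_force: 0.0
```

Request:
{"fn": "drive_tool", "kwargs": {
  "deltas": "30 0 0 0 0; 30 0 0 0 0; 30 0 0 0 0; 30 0 0 0 0; 30 0 0 0 -0.02; 30 0 0 0 -0.047; 30 0 0 0 -0.047; 30 0 0 0 -0.047"
}}

```text
time_s: 23.8
position: [0.6045, -0.2106, 0.1645]
tcp_rot: [[0.851, 0.525, 0.001], [0.525, -0.851, -0.0], [0.001, 0.001, -1.0]]
force: [-1.4, 1.4, 5.2]
opening: 0.495
grasp_force: 30.0
```

Request:
{"fn": "drive_tool", "kwargs": {
  "deltas": "65 0 0 0 0; 65 0 0 0 0; 65 0 0 0 0; 65 0 0 20 0; 65 0 0 50 0; 65 -40 30 80 0; 65 -80 70 80 0; 65 -110 110 80 0; 65 -110 160 80 0; 65 -110 210 80 0; 65 -120 260 80 0; 65 -120 260 80 0"
}}

```text
time_s: 25.0
position: [0.4821, 0.0534, 0.2433]
tcp_rot: [[0.848, 0.53, -0.002], [0.53, -0.848, 0.002], [-0.001, -0.002, -1.0]]
force: [-0.9, -0.3, 0.5]
opening: 0.745
grasp_force: 0.0
```

```bash
python3 - <<'E'
from h import *
a=0;b=0
for i in range(5): a=a+imaging.capture("top").astype(float);b=b+imaging.capture("scene")
a/=5;b/=5
A=cv2.resize(a[150:200,350:400],(400,400),interpolation=2); C=cv2.resize(b[172:212,230:270],(400,400),interpolation=2)
D=cv2.resize(b[130:280,190:456],(355,200),interpolation=2); o=np.zeros((600,800,3)); o[:400]=np.hstack([A,C]); o[400:,:355]=D
cv2.imwrite("pics/c5.png",o[:,:,::-1].astype(np.uint8))
b=cv2.cvtColor(b.astype(np.float32),cv2.COLOR_RGB2GRAY);a=cv2.cvtColor(a.astype(np.float32),cv2.COLOR_RGB2GRAY)
def cen(g,x0,y0,x1,y1,sgn,th):
    p=g[y0:y1,x0:x1]; w=np.clip(sgn*(p-th),0,None); Y,X=np.mgrid[y0:y1,x0:x1]; return [(w*X).sum()/w.sum(),(w*Y).sum()/w.sum()]
for n,p,z in(("scene",cen(b,245,183,251,192,1,60),.184),("scene",cen(b,242,195,248,200,1,60),.157),("scene",cen(b,234,202,243,210,-1,100),.15),
             ("top",cen(a,369,172,375,178,1,60),.184),("top",cen(a,371,167,375,171,1,60),.157),("top",cen(a,372,157,378,166,-1,100),.15)):
    c=np.array([.6035,-.2092] if n=="scene" else [.6046,-.2105])
    w=ray(n,[p],z)[0]; d=w-c; print(n,z,np.round(p,1),np.round(w,4),round(np.degrees(np.arctan2(d[1],d[0])),1))
print(bot.read_state()["time_s"])
E
```

```text
Traceback (most recent call last):
numpy._core._exceptions._UFuncOutputCastingError: Cannot cast ufunc 'divide' output from dtype('float64') to dtype('uint8') with casting rule 'same_kind'
```

```bash
python3 - <<'E'
from h import *
a=np.mean([imaging.capture("top") for _ in range(5)],0); b=np.mean([imaging.capture("scene") for _ in range(5)],0)
A=cv2.resize(a[150:200,350:400],(400,400),interpolation=2); C=cv2.resize(b[172:212,230:270],(400,400),interpolation=2)
D=cv2.resize(b[130:280,190:456],(355,200),interpolation=2); o=np.zeros((600,800,3)); o[:400]=np.hstack([A,C]); o[400:,:355]=D
cv2.imwrite("pics/c5.png",o[:,:,::-1].clip(0,255).astype(np.uint8))
b=cv2.cvtColor(b.astype(np.float32),cv2.COLOR_RGB2GRAY);a=cv2.cvtColor(a.astype(np.float32),cv2.COLOR_RGB2GRAY)
def cen(g,x0,y0,x1,y1,sgn,th):
    p=g[y0:y1,x0:x1]; w=np.clip(sgn*(p-th),0,None); Y,X=np.mgrid[y0:y1,x0:x1]; return [(w*X).sum()/w.sum(),(w*Y).sum()/w.sum()]
for n,p,z in(("scene",cen(b,245,183,251,192,1,60),.184),("scene",cen(b,242,195,248,200,1,60),.157),("scene",cen(b,234,202,243,210,-1,100),.15),
             ("top",cen(a,369,172,375,178,1,60),.184),("top",cen(a,371,167,375,171,1,60),.157),("top",cen(a,372,157,378,166,-1,100),.15)):
    c=np.array([.6035,-.2092] if n=="scene" else [.6046,-.2105])
    w=ray(n,[p],z)[0]; d=w-c; print(n,z,np.round(p,1),np.round(w,4),round(np.degrees(np.arctan2(d[1],d[0])),1))
print(bot.read_state()["time_s"])
E
```

```text
scene 0.184 [247.2 186.8] [ 0.6137 -0.2123] -16.7
scene 0.157 [244.1 197.2] [ 0.6326 -0.2169] -14.8
scene 0.15 [237.9 205.1] [ 0.657  -0.2247] -16.1
top 0.184 [371.6 173.8] [ 0.6131 -0.213 ] -16.2
top 0.157 [372.3 168. ] [ 0.6344 -0.2181] -14.3
top 0.15 [374.2 160.9] [ 0.658  -0.2253] -15.5
26.0
```

View pics/c5.png

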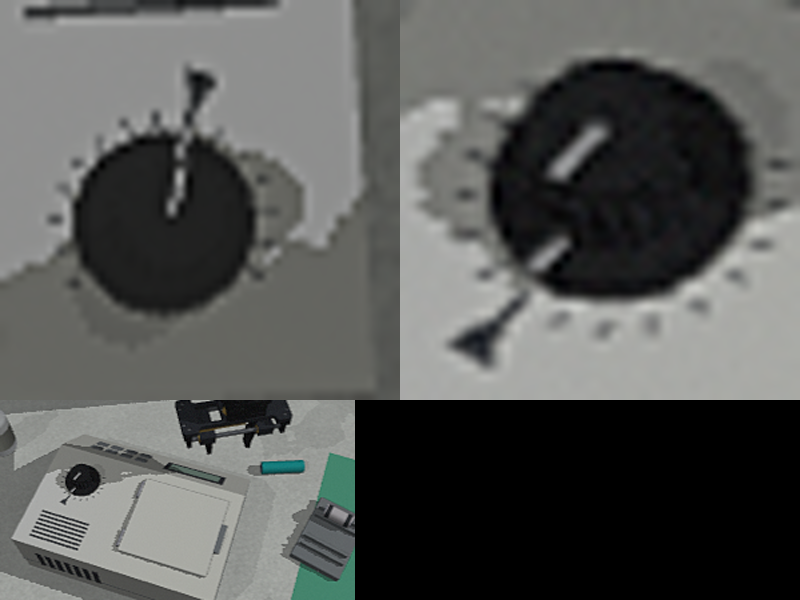

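The line (right crop (600,125)→(535,270)) now points at the arrow mark within about 1°. The lid is shut, the short standard is still on the rack, and the arm is clear.

```bash
python3 -c "
from rig import bot
print(bot.hand_in())"
```

```text
the job is handed in; nothing more can be done
None
```

The job is handed in at about 26 s of the 64 s allowed: the long standard sits in the groove against the end stop, the lid is fully shut, and the dial's white line is on the arrow-headed index mark to within about 1° by the camera.

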